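Take the top tool tray off the nested pile

ROBOT

A 6-joint arm with a two-finger parallel gripper is mounted at the origin on the work surface. World frame = base frame: x ahead of the robot, y to its left, z up, the work surface at z = 0. Lengths are in m, angles in rad, forces in N, time in s.
With the tool pointing down it reaches from about 0.35 to 0.95 m from the base axis. Payload 17.4 kg.
Tool frame: the origin (TCP) lies at the very end of the fingers, on their centre line; the grasp point (between the pads) lies 19 mm behind it; z points along the fingers, y is the line along which they close (so a half turn about z gives the same grasp; the last joint's range is limited). The gripper opens to 93 mm and grips with 3 to 60 N. Pads are 15 mm wide; open, the fingers measure 128 mm over their backs; the gripper's body (75 mm by 188 mm) begins 65 mm behind the grasp point.
Start: joints at [-1.165, 0.116, 1.442, -0, 1.584, -0.038], TCP at [0.29, -0.61, 0.219] pointing down, gripper open.
Joint ranges: [-2.83, 2.83], [-0.83, 2.19], [0.07, 2.5], [-1.14, 4.28], [0.01, 3], [-2.97, 2.97]. Speed limits (rad/s): [1.89, 1.89, 2.22, 3.14, 3.14, 3.14].

INTERFACE

Orientations are given as a 3x3 rotation matrix whose columns are the frame's x, y, z axes.
In Python, from workcell import bot gives the robot as it stands.
- The arm moves only by the shell command python3 -m crank 'ROWS' [OPENING] [FORCE]. ROWS is JSON, a list of rows, each an object with "travel": the shift along the tool's x, y, z scaled (see below), a list of three; "dr": the turn, a rotation vector about the tool's x, y, z scaled (see below), a list of three. A call has exactly 5 rows; each row is the pose to reach, as a shift and turn from the pose commanded when the call began, along the tool's axes at that moment, turning the shorter way round; what a row does not reach only later rows make up. The controller multiplies each number of a shift by 0.3 m and each number of a turn by 180 degrees. A row lasts 1/12 s, in which the tool goes at most 41.7 mm and 7.16 degrees, less where a joint would pass 70% of its speed; a pose out of reach is approached as far as the arm can. A call with a number of a shift or a turn outside -1 to 1 is refused whole. A call with a gripper value outside its range is refused whole. OPENING is the gripper command: -1 is shut, 1 is fully open, values between are in proportion, set as the call begins (- or left out, the last holds). The fingers move at their own pace and stop on an object; FORCE is the grip in N (left out, the last holds). Time passes only in rows, so rows that repeat a pose let the fingers close, or fill a call up. It gives the time, the measured TCP pose, the force, the opening and the grip force at its end, in the units of the state.
- bot.get_obs(): the state, without advancing time (a new reading comes with each control period).
- bot.get_image(name): name is "scene" or "top" or "wrist"; returns the picture (480x640x3 uint8, blue, green, red); there is no depth.
- bot.calibration(name): a dict with "intrinsics" (3x3 intrinsics, pixels), "camera_from_world" (4x4, takes a point from world to camera coordinates). Camera axes: x right, y down, z forward; pixel columns grow to the right and rows downward; lengths in m; the calibration is good to about 2 mm. The wrist camera is an equidistant fisheye: a pixel r from the principal point sees the ray r / f radians off the axis. A picture is of the moment at which its call begins: read the wrist's pose just before it. calibration takes no time and is no camera call; for the wrist camera it gives the pose at the moment of the call.
- bot.finish_job(): hands the job in; it is judged then, once.
Trained networks look in the newest picture that a camera, given by its name, has taken for a name from the list of things; names that differ only in an ending like _2 or _b are one class to them, and where a whole thing is asked for, a point or a joint stands for the part that bears it (a point fixed in the world has none). Each returns a list of dicts, best first, with "score" (0 to 1); they miss things now and then, are a little off and sometimes report something else, mostly with a low value. They report only what shows in the picture. A call takes as long as a camera call. They do not tell look-alikes from the thing itself.
- bot.recognise(target, camera): "centre" ([x, y, z] in m, in world coordinates, good to about 4 mm: the middle of the surface that is visible of it).
- bot.outline_of(target, camera): "region" (480x640 bool, what is visible of it).
- bot.tip_of(target, camera): "centre" ([x, y, z] in m, in world coordinates, good to about 4 mm: a listed point, or the origin of a listed thing).
The state is a dict: "clock": time; "qpos": joint angles; "joint_vel": joint speeds; "joint_efforts": joint torques, N m; "tool_pos": TCP position; "eef_rot": TCP orientation; "ft_force": force on the tool from outside, world axes, zero at the start; "torque": the same for the moment, N m; "grip_width": opening from 0.0 (shut) to 1.0 (fully open); "gripper_force": force on a finger pad.
Only numpy, scipy, OpenCV 4.12 (cv2) and the standard library are available. Lean on these libraries where they do the work, as an engineer would, in place of code of your own. Each camera call takes 0.05 s, during which the arm holds its last target. There are 200 camera calls.

TASK

Bring the top plywood tool tray to the student's place: lift it off the nested pile (the bar in its middle is its grip), carry it level with the cutters still inside, and lower it (do not drop it) onto the middle of the hardboard sheet, with its long side along the sheet's long side. Leave the other two trays piled where they are, and do not disturb the green paint tube and the tin that stand between the pile and the sheet.

Things in the scene. Friction and masses are not known exactly. Their poses are not given: they have to be found in the camera images.
- toptray: Top one of three identical open plywood trays nested in a pile: 220 (x) x 170 (y) x 80 mm high, darker strip along the rim, about 0.42 kg, walls 6 mm. Origin at the centre of its underside, x along its long side, z up. Inner floor 12 mm above the origin. Its lowest 8 mm is a foot that sits inside the rim of the tray below with 3 mm of play all round: lift straight up first. Compartments beside the divider: 73 mm wide.
- grip (a point): Middle of the top tray's grip bar, 57 mm above the tray's origin, axes as the tray's. An upright divider, 12 mm thick in y, runs along x through the tray's middle from end to end, its top 69 mm above the origin (11 mm below the rim). A hand slot in it, 80 mm long, 24 to 44 mm above the origin, leaves the 25 mm tall grip bar above.
- midtray: The middle tray of the pile, the same tray, empty; the top tray's origin starts 72 mm above this one's origin. To be left in place.
- lowtray: The bottom tray of the pile, the same tray, empty, standing on the table; the middle tray's origin is 72 mm above this one's. To be left in place.
- mat: A bare grey-brown hardboard sheet, 300 (x) x 240 (y) x 4 mm, fixed flat on the table. Origin at the centre of its underside (table height), top 4 mm above it, x along its long side. The pile stands on one side of the table and the sheet on the other (which is left or right varies).
- cutter_a: A lino cutter, wooden handle and short blade, 122 mm long, 26 mm wide, 18 mm high, 0.04 kg, lying about lengthwise on the floor of the top tray, in the compartment on the tray's +y side, its top 30 mm above the tray's origin. Origin on its underside, at the front end of the handle, x towards the blade.
- cutter_b: A second, identical lino cutter, lying in the compartment on the top tray's -y side.
- tube_a: A green paint tube standing on its 40 mm white cap, 160 mm tall, flat at the top, 0.16 kg, between the pile and the sheet, on the near side. Origin at the centre of its underside. Bystander.
- tin: A small metal tin, 48 mm across, 55 mm tall, between the pile and the sheet, farther from the robot than the green tube. Origin at the centre of its underside. Bystander.
Not all that is in view belongs to the job. Leave any purple or red look-alike of the cutter_b alone.

How it is judged:
By the outcome, as a careful person would: the job done as asked, in the order asked, and still so for the second after the job is handed in, with the robot touching nothing.
It also fails if it takes over 48 s, if anything falls off the work surface, if the arm or the gripper's body presses on something with over 40 N, if the wrist force passes 120 N, or if a joint passes its speed limit or range.

## Working session

There is one attempt and no reset: what is moved stays moved. The work goes in short steps, Python scripts to look and compute and a shell command to move; the robot and the scene stay as the last step left them, time stands still between calls to the robot, and variables do not carry over. Pictures are saved under pics/ and viewed, at most 10 in all, crops included, and the job is handed in when it is done.

```bash
mkdir -p pics; ls
python3 - <<'E'
from workcell import bot
import cv2,numpy as np
for c in("scene","top"):
    cv2.imwrite(f"pics/{c}0.png",bot.get_image(c))
    for t in("grip","toptray","mat","tube_a","tin","cutter_a"):
        for f in("recognise","tip_of"):
            try: print(c,t,f,[(round(d["score"],2),np.round(d["centre"],3).tolist()) for d in getattr(bot,f)(t,c)][:4])
            except Exception as e: print(c,t,f,e)
o=bot.get_obs();print(o["clock"],o["tool_pos"],o["eef_rot"],o["grip_width"])
E
```

```text
pics
scene grip recognise [(0.97, [0.516, -0.297, 0.194]), (0.35, [0.477, -0.334, 0.174])]
scene grip tip_of [(0.86, [0.51, -0.293, 0.203]), (0.52, [0.509, -0.335, 0.154])]
scene toptray recognise [(0.55, [0.517, -0.306, 0.195])]
scene toptray tip_of [(0.67, [0.511, -0.299, 0.146])]
scene mat recognise [(0.87, [0.552, 0.225, -0.002])]
scene mat tip_of [(0.88, [0.54, 0.236, 0.002])]
scene tube_a recognise [(0.63, [0.501, -0.028, 0.096])]
scene tube_a tip_of [(0.68, [0.496, -0.019, 0.0])]
scene tin recognise [(0.65, [0.664, -0.016, 0.047])]
scene tin tip_of [(0.64, [0.662, 0.0, 0.001])]
scene cutter_a recognise [(0.96, [0.716, -0.271, 0.017]), (0.86, [0.327, -0.5, 0.017]), (0.43, [0.479, -0.33, 0.172])]
scene cutter_a tip_of [(0.91, [0.294, -0.479, -0.0]), (0.63, [0.741, -0.269, 0.0]), (0.45, [0.51, -0.329, 0.156]), (0.42, [0.497, -0.253, 0.154])]
top grip recognise [(0.73, [0.518, -0.292, 0.156])]
top grip tip_of [(0.74, [0.504, -0.293, 0.202]), (0.48, [0.661, -0.002, 0.002])]
top toptray recognise [(0.7, [0.522, -0.292, 0.155])]
top toptray tip_of [(0.73, [0.51, -0.294, 0.143])]
top mat recognise [(0.93, [0.537, 0.239, 0.005])]
top mat tip_of [(0.57, [0.54, 0.24, -0.001])]
top tube_a recognise [(0.93, [0.49, -0.015, 0.118])]
top tube_a tip_of [(0.75, [0.496, -0.014, -0.0])]
top tin recognise [(0.58, [0.655, -0.002, 0.052])]
top tin tip_of [(0.85, [0.662, 0.001, 0.002])]
top cutter_a recognise [(0.84, [0.324, -0.486, 0.022]), (0.75, [0.71, -0.268, 0.018]), (0.65, [0.484, -0.33, 0.175]), (0.62, [0.476, -0.253, 0.174])]
top cutter_a tip_of [(0.86, [0.497, -0.258, 0.155]), (0.65, [0.513, -0.329, 0.155]), (0.65, [0.739, -0.274, 0.002]), (0.64, [0.3, -0.472, 0.006])]
1.3 [ 0.28982436 -0.60962983  0.21867345] [[ 9.03131948e-01  4.29363116e-01 -1.43197527e-05]
 [ 4.29363114e-01 -9.03131947e-01 -5.79053847e-05]
 [-3.77950625e-05  4.61478293e-05 -9.99999998e-01]] 0.9966775902557172
```

View pics/top0.png

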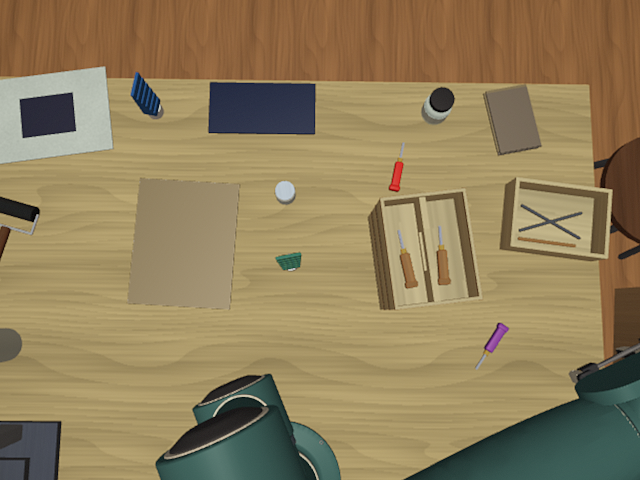

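View pics/scene0.png

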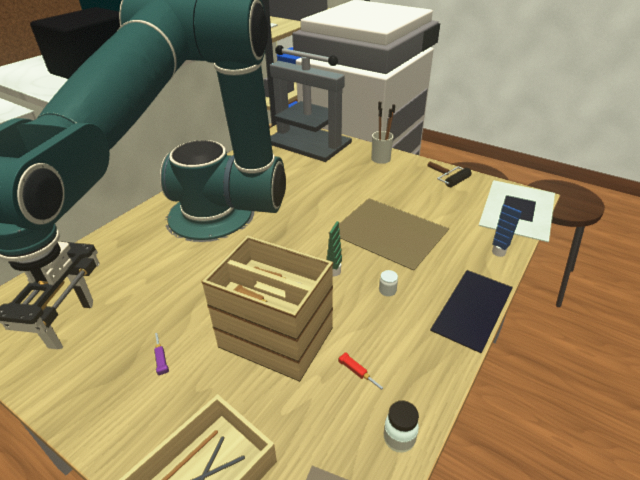

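The top view shows the pile with its rim quad at about (381,199), (466,190), (480,298), (392,308). The sheet is at (141,178)–(231,309), the green tube at (289,261) and the tin at (285,191).

Cutter candidates: the two brown-handled ones in the tray at (407,262) and (443,255) are the real ones. The red (398,170) and the purple (492,345) lie on the table and are look-alikes.

Next I'll work out the orientations and confirm in a crop.

```bash
cat > h.py <<'E'
from workcell import bot
import cv2,numpy as np
def ray(c,px,z):
    k=bot.calibration(c);K=np.array(k["intrinsics"]);T=np.array(k["camera_from_world"])
    R,t=T[:3,:3],T[:3,3];o=-R.T@t
    out=[]
    for u,v in px:
        d=R.T@np.linalg.inv(K)@[u,v,1];out.append(o+d*(z-o[2])/d[2])
    return np.array(out)
def quad(p):  # corners farL,farR,nearR,nearL -> centre, yaw of long axis, sizes
    l=(p[0]+p[1]-p[2]-p[3])/2;s=(p[0]+p[3]-p[1]-p[2])/2
    return p.mean(0).round(4),np.degrees(np.arctan2(l[1],l[0])).round(2),np.degrees(np.arctan2(-s[0],s[1])).round(2),np.linalg.norm(l).round(4),np.linalg.norm(s).round(4)
E
python3 - <<'E'
from h import *
print(quad(ray("top",[(381,199),(466,190),(480,298),(392,308)],.224)))
print(quad(ray("top",[(141,178.5),(240,183.5),(231,309),(128,303)],.004)))
im=bot.get_image("top")
m=bot.outline_of("mat","top")
if m:
    r=cv2.minAreaRect(np.argwhere(m[0]["region"])[:,::-1].astype(np.float32));b=cv2.boxPoints(r)
    print(b.round(1).tolist()); p=ray("top",b,.004);print(p.round(4).tolist(),p.mean(0))
c=cv2.resize(im[170:320,360:500],None,fx=4,fy=4,interpolation=cv2.INTER_CUBIC);cv2.imwrite("pics/crop.png",c)
print(bot.get_obs()["clock"])
E
```

```text
(array([ 0.508 , -0.2937,  0.224 ]), np.float64(5.62), np.float64(6.92), np.float64(0.2134), np.float64(0.1702))
(array([0.541 , 0.2344, 0.004 ]), np.float64(-2.73), np.float64(-2.49), np.float64(0.2985), np.float64(0.239))
[[126.30000305175781, 303.3999938964844], [136.39999389648438, 174.1999969482422], [239.89999389648438, 182.3000030517578], [229.8000030517578, 311.5]]
[[0.3966, 0.3654, 0.004], [0.705, 0.3575, 0.004], [0.6883, 0.1089, 0.004], [0.3804, 0.1241, 0.004]] [0.54259285 0.23895123 0.004     ]
1.4
```

View pics/crop.png

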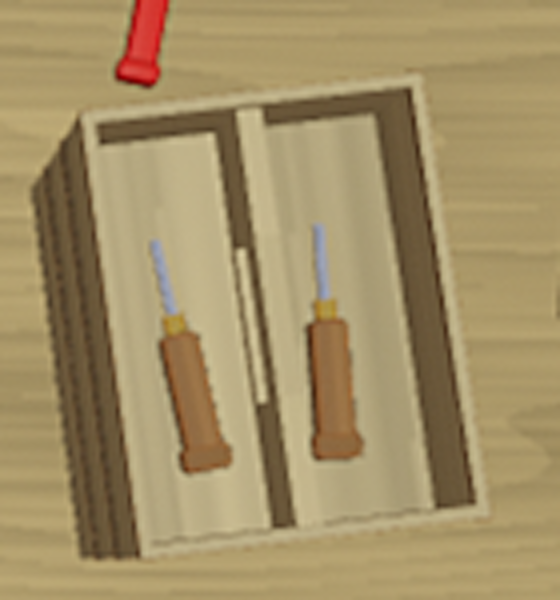

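```bash
cat >> h.py <<'E'
from scipy.spatial.transform import Rotation as Ro
def go(p,yaw):
    o=bot.get_obs();R=np.array(o["eef_rot"]);a=np.radians(yaw);c,s=np.cos(a),np.sin(a)
    G=np.array([[c,s,0],[s,-c,0],[0,0,-1.]])
    d=R.T@(np.array(p)-o["tool_pos"])
    print("travel",(d/.3).round(4),"dist",np.linalg.norm(d).round(3),"dr",(Ro.from_matrix(R.T@G).as_rotvec()/np.pi).round(4),"F",np.round(o["ft_force"],1),"t",o["clock"],"w",round(o["grip_width"],2),"z",round(o["tool_pos"][2],4))
E
python3 - <<'E'
from h import *
print(quad(ray("top",[(380.7,198.7),(465,188.7),(482.0,298.2),(395.7,309)],.224)))
go((.508,-.294,.36),7.5)
E
```

```text
(array([ 0.5082, -0.2958,  0.224 ]), np.float64(7.31), np.float64(7.6), np.float64(0.2168), np.float64(0.1682))
travel [ 1.1086 -0.6379 -0.4712] dist 0.409 dr [-0.     -0.      0.0996] F [-0.6 -0.4 -0.3] t 1.4 w 1.0 z 0.2186
```

```bash
python3 -m crank '[{"travel":[0.03,-0.02,-0.13],"dr":[0,0,0.02]},{"travel":[0.09,-0.06,-0.25],"dr":[0,0,0.04]},{"travel":[0.17,-0.1,-0.35],"dr":[0,0,0.06]},{"travel":[0.27,-0.16,-0.43],"dr":[0,0,0.08]},{"travel":[0.38,-0.22,-0.47],"dr":[0,0,0.1]}]' 0.1 30; python3 -c "
from h import *
go((.508,-.294,.36),7.5)"
```

```text
clock: 1.82
tool_pos: [0.3646, -0.5005, 0.3632]
eef_rot: [[0.992, 0.125, 0.002], [0.125, -0.992, -0.003], [0.002, 0.003, -1.0]]
ft_force: [0.3, -1.0, -0.2]
grip_width: 0.693
gripper_force: 0.0
travel [ 0.5602 -0.6234  0.0096] dist 0.251 dr [ 0.001  -0.0005 -0.0018] F [ 0.3 -1.  -0.2] t 1.8167 w 0.69 z 0.3632
```

```bash
python3 -m crank '[{"travel":[0.09,-0.1,0],"dr":[0,0,0]},{"travel":[0.18,-0.2,0],"dr":[0,0,0]},{"travel":[0.27,-0.3,0],"dr":[0,0,0]},{"travel":[0.36,-0.4,0],"dr":[0,0,0]},{"travel":[0.44,-0.49,0],"dr":[0,0,0]}]'; python3 -m crank '[{"travel":[0.06,-0.067,0],"dr":[0,0,0]},{"travel":[0.1,-0.11,0],"dr":[0,0,0]},{"travel":[0.12,-0.133,0],"dr":[0,0,0]},{"travel":[0.12,-0.133,0],"dr":[0,0,0]},{"travel":[0.12,-0.133,0],"dr":[0,0,0]}]'
python3 - <<'E'
from h import *
go((.508,-.295,.184),7.5)
im=bot.get_image("wrist");cv2.imwrite("pics/w1.png",im)
for t in ("grip","toptray"): print(t,[(round(d["score"],2),np.round(d["centre"],3).tolist()) for d in bot.tip_of(t,"wrist")][:3])
k=bot.calibration("wrist");print(np.round(k["intrinsics"],1).tolist(),np.round(k["camera_from_world"],4).tolist())
E
```

```text
clock: 2.23
tool_pos: [0.4772, -0.3361, 0.36]
eef_rot: [[0.992, 0.13, 0.001], [0.13, -0.992, -0.0], [0.001, 0.0, -1.0]]
ft_force: [1.2, 0.6, -0.1]
grip_width: 0.548
gripper_force: 0.0
clock: 2.65
tool_pos: [0.5067, -0.2943, 0.3596]
eef_rot: [[0.992, 0.13, -0.0], [0.13, -0.992, -0.0], [-0.0, 0.0, -1.0]]
ft_force: [1.0, -0.6, 0.7]
grip_width: 0.543
gripper_force: 0.0
travel [0.0041 0.0027 0.5855] dist 0.176 dr [ 0.0001  0.0001 -0.0003] F [ 1.  -0.6  0.7] t 2.65 w 0.54 z 0.3596
grip [(0.92, [0.509, -0.298, 0.2]), (0.59, [0.661, 0.001, -0.0])]
toptray [(0.69, [0.509, -0.293, 0.144])]
[[371.6, 0.0, 310.7], [0.0, 371.6, 236.5], [0.0, 0.0, 1.0]] [[0.1275, -0.9918, 0.0005, -0.3564], [-0.9604, -0.1233, 0.2499, 0.3861], [-0.2478, -0.0323, -0.9683, 0.6416], [0.0, 0.0, 0.0, 1.0]]
```

View pics/w1.png

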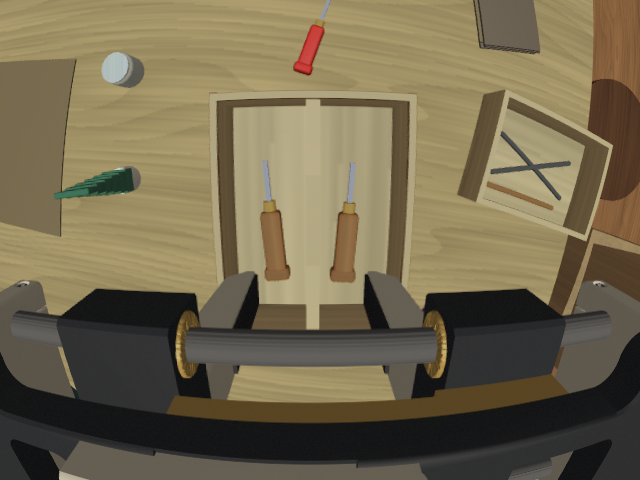

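The wrist view shows the tray square to the gripper. The divider runs at column ~313 between the fingers, both brown cutters lie inside, and the far rim corners are at (209,95) and (417,95).

```bash
cat >> h.py <<'E'
def fray(px,z):
    k=bot.calibration("wrist");K=np.array(k["intrinsics"]);T=np.array(k["camera_from_world"])
    R,t=T[:3,:3],T[:3,3];o=-R.T@t;out=[]
    for u,v in px:
        a=np.array([u-K[0,2],v-K[1,2]]);r=np.linalg.norm(a);th=r/K[0,0]
        d=R.T@np.r_[a/r*np.sin(th),np.cos(th)];out.append(o+d*(z-o[2])/d[2])
    return np.array(out)
E
python3 - <<'E'
from h import *
p=fray([(209,94),(417,94)],.224);print(p.round(4),np.linalg.norm(p[0]-p[1]))
d=p[0]-p[1];u=np.array([d[1],-d[0]])/np.hypot(*d[:2]);print("yaw",np.degrees(np.arctan2(u[1],u[0])),"centre",p.mean(0)[:2]-.11*u)
q=fray([(313,102),(313,322)],.213);v=q[0]-q[1];print(q.round(4),np.degrees(np.arctan2(v[1],v[0])))
go((.508,-.295,.184),7.5)
E
```

```text
[[ 0.6068 -0.1974  0.224 ]
 [ 0.6288 -0.3661  0.224 ]] 0.17011984742019856
yaw 7.421420551226427 centre [ 0.50874148 -0.2959974 ]
[[ 0.6094 -0.2828  0.213 ]
 [ 0.4134 -0.3082  0.213 ]] 7.398679551545086
travel [0.0058 0.0006 0.5854] dist 0.176 dr [ 0.      0.0001 -0.0008] F [-0.9  0.2  0.1] t 2.8 w 0.55 z 0.3596
```

```bash
python3 -m crank '[{"travel":[0.008,0.004,0.12],"dr":[0,0,0]},{"travel":[0.008,0.004,0.24],"dr":[0,0,0]},{"travel":[0.008,0.004,0.35],"dr":[0,0,0]},{"travel":[0.008,0.004,0.43],"dr":[0,0,0]},{"travel":[0.008,0.004,0.48],"dr":[0,0,0]}]'; python3 -c "
from h import *
go((.5088,-.296,.184),7.5)"
```

```text
clock: 3.22
tool_pos: [0.5082, -0.2953, 0.2125]
eef_rot: [[0.992, 0.128, -0.003], [0.128, -0.992, 0.002], [-0.002, -0.002, -1.0]]
ft_force: [0.0, 0.4, 0.2]
grip_width: 0.549
gripper_force: 0.0
travel [0.002  0.0027 0.0949] dist 0.029 dr [-0.0006  0.0007 -0.0008] F [0.  0.4 0.2] t 3.2167 w 0.55 z 0.2125
```

```bash
python3 -m crank '[{"travel":[0.001,0.001,0.04],"dr":[0,0,0]},{"travel":[0.001,0.001,0.075],"dr":[0,0,0]},{"travel":[0.001,0.001,0.095],"dr":[0,0,0]},{"travel":[0.001,0.001,0.095],"dr":[0,0,0]},{"travel":[0.001,0.001,0.095],"dr":[0,0,0]}]'; python3 -c "
from h import *
go((.5088,-.296,.184),7.5)"
```

```text
clock: 3.63
tool_pos: [0.51, -0.2954, 0.188]
eef_rot: [[0.992, 0.129, 0.001], [0.129, -0.992, -0.0], [0.001, 0.001, -1.0]]
ft_force: [-0.1, -0.1, 0.2]
grip_width: 0.549
gripper_force: 0.0
travel [-0.0041  0.0015  0.0133] dist 0.004 dr [ 0.0002 -0.0002 -0.0004] F [-0.1 -0.1  0.2] t 3.6333 w 0.55 z 0.188
```

```bash
python3 -m crank '[{"travel":[-0.003,0.001,0.013],"dr":[0,0,0]},{"travel":[-0.003,0.001,0.013],"dr":[0,0,0]},{"travel":[-0.003,0.001,0.013],"dr":[0,0,0]},{"travel":[-0.003,0.001,0.013],"dr":[0,0,0]},{"travel":[-0.003,0.001,0.013],"dr":[0,0,0]}]' -1 50; python3 -m crank '[{"travel":[0,0,0],"dr":[0,0,0]},{"travel":[0,0,0],"dr":[0,0,0]},{"travel":[0,0,0],"dr":[0,0,0]},{"travel":[0,0,0],"dr":[0,0,0]},{"travel":[0,0,0],"dr":[0,0,0]}]'
```

```text
clock: 4.05
tool_pos: [0.509, -0.2956, 0.1835]
eef_rot: [[0.992, 0.129, 0.0], [0.129, -0.992, -0.0], [0.0, 0.0, -1.0]]
ft_force: [0.2, 0.2, -0.4]
grip_width: 0.239
gripper_force: 0.0
clock: 4.47
tool_pos: [0.5089, -0.2956, 0.1834]
eef_rot: [[0.992, 0.129, 0.0], [0.129, -0.992, -0.0], [0.0, 0.0, -1.0]]
ft_force: [-0.3, -1.0, 1.4]
grip_width: 0.13
gripper_force: 50.0
```

```bash
python3 -m crank '[{"travel":[0,0,-0.01],"dr":[0,0,0]},{"travel":[0,0,-0.025],"dr":[0,0,0]},{"travel":[0,0,-0.045],"dr":[0,0,0]},{"travel":[0,0,-0.07],"dr":[0,0,0]},{"travel":[0,0,-0.1],"dr":[0,0,0]}]'; python3 -m crank '[{"travel":[0,0,-0.035],"dr":[0,0,0]},{"travel":[0,0,-0.07],"dr":[0,0,0]},{"travel":[0,0,-0.1],"dr":[0,0,0]},{"travel":[0,0,-0.12],"dr":[0,0,0]},{"travel":[0,0,-0.13],"dr":[0,0,0]}]'
python3 - <<'E'
from h import *
a=bot.get_image("wrist");b=bot.get_image("scene");cv2.imwrite("pics/l.png",np.hstack([cv2.resize(a,(400,300)),b[150:450,100:500]]))
go((.5417,.2365,.33),-2.6)
E
```

```text
clock: 4.88
tool_pos: [0.5088, -0.2955, 0.2138]
eef_rot: [[0.992, 0.129, -0.0], [0.129, -0.992, 0.0], [-0.0, -0.0, -1.0]]
ft_force: [0.1, 0.2, -5.2]
grip_width: 0.128
gripper_force: 50.0
clock: 5.3
tool_pos: [0.5091, -0.2957, 0.2537]
eef_rot: [[0.992, 0.129, 0.001], [0.129, -0.992, -0.001], [0.001, 0.001, -1.0]]
ft_force: [-0.0, 0.4, -5.0]
grip_width: 0.124
gripper_force: 50.0
travel [ 0.3376 -1.7447 -0.2579] dist 0.539 dr [ 0.0001 -0.0002  0.0557] F [ 0.5  0.1 -4.9] t 5.4 w 0.13 z 0.2528
```

View pics/l.png

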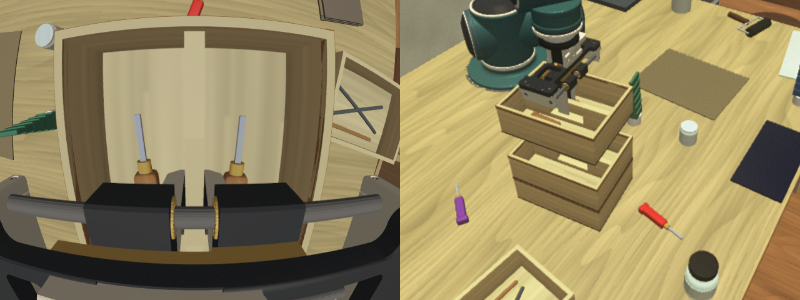

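The scene crop shows only the top tray lifted, level, with both cutters inside and the other two trays still piled. Now I'll carry it over.

```bash
python3 -m crank '[{"travel":[0,0,-0.02],"dr":[0,0,0]},{"travel":[0,0,-0.05],"dr":[0,0,0]},{"travel":[0.005,-0.02,-0.08],"dr":[0,0,0]},{"travel":[0.015,-0.06,-0.1],"dr":[0,0,0]},{"travel":[0.03,-0.12,-0.11],"dr":[0,0,0]}]'; python3 -m crank '[{"travel":[0.015,-0.08,0],"dr":[0,0,0]},{"travel":[0.03,-0.16,0],"dr":[0,0,0]},{"travel":[0.045,-0.24,0],"dr":[0,0,0]},{"travel":[0.06,-0.32,0],"dr":[0,0,0]},{"travel":[0.075,-0.4,0],"dr":[0,0,0]}]';  python3 -m crank '[{"travel":[0.015,-0.08,0],"dr":[0,0,0.003]},{"travel":[0.03,-0.16,0],"dr":[0,0,0.008]},{"travel":[0.045,-0.24,0],"dr":[0,0,0.014]},{"travel":[0.06,-0.32,0],"dr":[0,0,0.021]},{"travel":[0.075,-0.4,0],"dr":[0,0,0.028]}]'; python3 -c "
from h import *
go((.5417,.2365,.28),-2.6)"
```

```text
clock: 5.82
tool_pos: [0.5133, -0.2584, 0.2867]
eef_rot: [[0.992, 0.128, 0.001], [0.128, -0.992, -0.001], [0.001, 0.001, -1.0]]
ft_force: [0.3, 0.4, -4.5]
grip_width: 0.126
gripper_force: 50.0
clock: 6.23
tool_pos: [0.5198, -0.1347, 0.286]
eef_rot: [[0.992, 0.13, 0.001], [0.13, -0.992, 0.0], [0.001, 0.0, -1.0]]
ft_force: [0.9, -0.8, -5.0]
grip_width: 0.127
gripper_force: 50.0
clock: 6.65
tool_pos: [0.5263, -0.0128, 0.2861]
eef_rot: [[0.999, 0.041, 0.001], [0.041, -0.999, 0.0], [0.001, -0.0, -1.0]]
ft_force: [0.4, 0.6, -4.6]
grip_width: 0.127
gripper_force: 50.0
travel [ 0.0852 -0.8281  0.0205] dist 0.25 dr [-0.     -0.0003  0.0275] F [ 0.4  0.6 -4.6] t 6.65 w 0.13 z 0.2861
```

```bash
python3 -m crank '[{"travel":[0.008,-0.08,0],"dr":[0,0,0.007]},{"travel":[0.016,-0.16,0],"dr":[0,0,0.014]},{"travel":[0.025,-0.24,0],"dr":[0,0,0.02]},{"travel":[0.033,-0.32,0],"dr":[0,0,0.025]},{"travel":[0.042,-0.4,0],"dr":[0,0,0.0275]}]'; python3 -m crank '[{"travel":[0.01,-0.08,0],"dr":[0,0,0]},{"travel":[0.02,-0.16,0],"dr":[0,0,0]},{"travel":[0.03,-0.235,0],"dr":[0,0,0]},{"travel":[0.035,-0.3,0],"dr":[0,0,0]},{"travel":[0.04,-0.35,0],"dr":[0,0,0]}]'
python3 - <<'E'
from h import *
go((.5417,.2365,.28),-2.6)
im=bot.get_image("top")
print([(round(d["score"],2),np.round(d["centre"],3).tolist()) for d in bot.tip_of("toptray","top")][:2])
b=bot.get_image("scene");cv2.imwrite("pics/m.png",np.hstack([im[150:400,80:480],b[50:300,200:600]]))
E
```

```text
clock: 7.07
tool_pos: [0.5337, 0.1076, 0.2861]
eef_rot: [[0.999, -0.045, 0.001], [-0.045, -0.999, 0.0], [0.001, -0.0, -1.0]]
ft_force: [0.1, 0.2, -5.0]
grip_width: 0.128
gripper_force: 50.0
clock: 7.48
tool_pos: [0.5504, 0.2122, 0.2858]
eef_rot: [[0.999, -0.043, 0.0], [-0.043, -0.999, 0.0], [0.0, -0.001, -1.0]]
ft_force: [-0.2, -0.2, -4.6]
grip_width: 0.126
gripper_force: 50.0
travel [-0.0326 -0.0795  0.0194] dist 0.026 dr [-0.0002 -0.0001  0.0006] F [-0.2 -0.2 -4.6] t 7.4833 w 0.13 z 0.2858
[(0.8, [0.551, 0.215, 0.246])]
```

View pics/m.png

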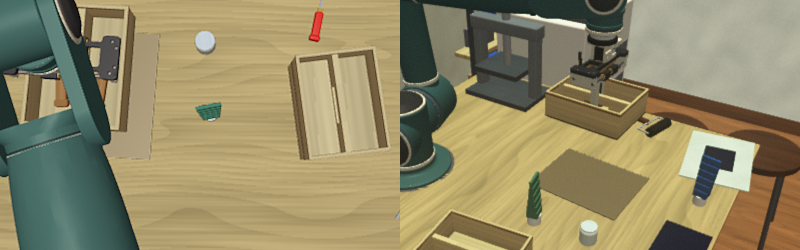

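The crops show the tray level over the sheet, the tube and tin still standing, and the other two trays still in their pile. Lowering now.

```bash
python3 -m crank '[{"travel":[-0.01,-0.025,0.02],"dr":[0,0,0]},{"travel":[-0.02,-0.05,0.07],"dr":[0,0,0]},{"travel":[-0.03,-0.07,0.14],"dr":[0,0,0]},{"travel":[-0.033,-0.08,0.22],"dr":[0,0,0]},{"travel":[-0.033,-0.08,0.3],"dr":[0,0,0]}]'; python3 -m crank '[{"travel":[0,0,0.08],"dr":[0,0,0]},{"travel":[0,0,0.16],"dr":[0,0,0]},{"travel":[0,0,0.24],"dr":[0,0,0]},{"travel":[0,0,0.31],"dr":[0,0,0]},{"travel":[0,0,0.36],"dr":[0,0,0]}]'; python3 -m crank '[{"travel":[0,0,0.03],"dr":[0,0,0]},{"travel":[0,0,0.05],"dr":[0,0,0]},{"travel":[0,0,0.06],"dr":[0,0,0]},{"travel":[0,0,0.06],"dr":[0,0,0]},{"travel":[0,0,0.06],"dr":[0,0,0]}]'
python3 - <<'E'
from h import *
go((.541,.2365,.0434),-2.6)
cv2.imwrite("pics/p.png",bot.get_image("wrist"))
print([(round(d["score"],2),np.round(d["centre"],3).tolist()) for d in bot.tip_of("mat","wrist")][:2])
E
```

```text
clock: 8.05
tool_pos: [0.5414, 0.2347, 0.1931]
eef_rot: [[0.999, -0.045, -0.0], [-0.045, -0.999, 0.0], [-0.0, -0.0, -1.0]]
ft_force: [0.4, -0.1, -4.7]
grip_width: 0.123
gripper_force: 50.0
clock: 8.47
tool_pos: [0.5407, 0.2338, 0.0838]
eef_rot: [[0.999, -0.045, -0.003], [-0.045, -0.999, -0.001], [-0.003, 0.001, -1.0]]
ft_force: [-0.9, -0.5, -4.5]
grip_width: 0.122
gripper_force: 50.0
clock: 8.88
tool_pos: [0.5425, 0.2344, 0.07]
eef_rot: [[0.999, -0.045, 0.001], [-0.045, -0.999, 0.0], [0.001, -0.0, -1.0]]
ft_force: [-0.2, -0.1, -3.8]
grip_width: 0.128
gripper_force: 50.0
travel [-0.0054 -0.0066  0.0886] dist 0.027 dr [-0.0001 -0.0003  0.0002] F [-0.2 -0.1 -3.8] t 8.8833 w 0.13 z 0.07
[]
```

View pics/p.png

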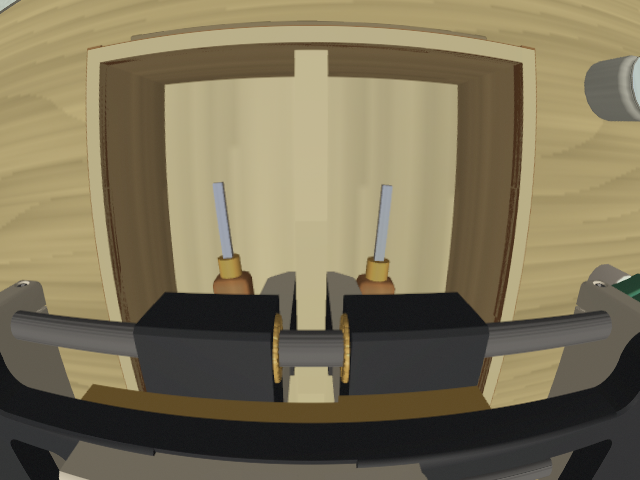

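The wrist view shows the sheet's far edge showing just past the rim, with corners near (131,38) and (488,38), parallel to the tray. I'll use it as a centring check.

Run:
```python
from h import *
p=fray([(131,38),(488,38)],.004);d=p[0]-p[1];u=np.array([d[1],-d[0]])/np.hypot(*d[:2])
print(p.round(4),np.linalg.norm(d),"yaw",np.degrees(np.arctan2(u[1],u[0])),"centre",p.mean(0)[:2]-.15*u)
```

```text
[[0.6955 0.3495 0.004 ]
 [0.6843 0.1101 0.004 ]] 0.2396242728800794 yaw -2.676097039331128 centre [0.54005937 0.2368244 ]
```

Width 0.2396 matches 0.240. The target (0.5405, 0.2365) holds, so I'll make the small correction and lower gently.

```bash
python3 -m crank '[{"travel":[-0.003,-0.004,0.015],"dr":[0,0,0]},{"travel":[-0.006,-0.008,0.03],"dr":[0,0,0]},{"travel":[-0.006,-0.008,0.045],"dr":[0,0,0]},{"travel":[-0.006,-0.008,0.06],"dr":[0,0,0]},{"travel":[-0.006,-0.008,0.07],"dr":[0,0,0]}]'; python3 -m crank '[{"travel":[0,0,0.004],"dr":[0,0,0]},{"travel":[0,0,0.008],"dr":[0,0,0]},{"travel":[0,0,0.012],"dr":[0,0,0]},{"travel":[0,0,0.015],"dr":[0,0,0]},{"travel":[0,0,0.015],"dr":[0,0,0]}]'; python3 -c "
from h import *
go((.5405,.2365,.0434),-2.6)"
```

```text
clock: 9.4
tool_pos: [0.5402, 0.2367, 0.0473]
eef_rot: [[0.999, -0.045, -0.001], [-0.045, -0.999, -0.0], [-0.001, 0.0, -1.0]]
ft_force: [-0.1, -0.1, -4.2]
grip_width: 0.126
gripper_force: 50.0
clock: 9.82
tool_pos: [0.5405, 0.2367, 0.0437]
eef_rot: [[0.999, -0.045, -0.0], [-0.045, -0.999, -0.0], [-0.0, 0.0, -1.0]]
ft_force: [-0.3, 0.2, -4.7]
grip_width: 0.123
gripper_force: 50.0
travel [-0.      0.0008  0.0009] dist 0.0 dr [0.     0.     0.0002] F [-0.3  0.2 -4.7] t 9.8167 w 0.12 z 0.0437
```

Still hanging at −4.7 N, so I'll creep down to contact.

```bash
python3 -m crank '[{"travel":[0,0,0.001],"dr":[0,0,0]},{"travel":[0,0,0.002],"dr":[0,0,0]},{"travel":[0,0,0.003],"dr":[0,0,0]},{"travel":[0,0,0.004],"dr":[0,0,0]},{"travel":[0,0,0.004],"dr":[0,0,0]}]'
```

```text
clock: 10.23
tool_pos: [0.5406, 0.2368, 0.0434]
eef_rot: [[0.999, -0.045, 0.0], [-0.045, -0.999, 0.0], [0.0, -0.0, -1.0]]
ft_force: [-5.2, -2.8, 6.0]
grip_width: 0.129
gripper_force: 50.0
```

Contact at +6 N, so the tray is on the sheet. Releasing.

```bash
python3 -m crank '[{"travel":[0,0,0],"dr":[0,0,0]},{"travel":[0,0,0],"dr":[0,0,0]},{"travel":[0,0,0],"dr":[0,0,0]},{"travel":[0,0,0],"dr":[0,0,0]},{"travel":[0,0,0],"dr":[0,0,0]}]' 0.0 30; python3 -m crank '[{"travel":[0,0,-0.01],"dr":[0,0,0]},{"travel":[0,0,-0.04],"dr":[0,0,0]},{"travel":[0,0,-0.1],"dr":[0,0,0]},{"travel":[0,0,-0.18],"dr":[0,0,0]},{"travel":[0,0,-0.28],"dr":[0,0,0]}]'; python3 -m crank '[{"travel":[0,0,-0.1],"dr":[0,0,0]},{"travel":[0,0,-0.2],"dr":[0,0,0]},{"travel":[0,0,-0.3],"dr":[0,0,0]},{"travel":[0,0,-0.38],"dr":[0,0,0]},{"travel":[0,0,-0.42],"dr":[0,0,0]}]'
python3 - <<'E'
from h import *
a=bot.get_image("wrist");b=bot.get_image("scene");cv2.imwrite("pics/f.png",np.hstack([a[::1,:][0:480,0:400] if 0 else cv2.resize(a,(400,300)),b[100:400,150:550]]))
print([(round(d["score"],2),np.round(d["centre"],3).tolist()) for d in bot.tip_of("toptray","wrist")][:2],bot.get_obs()["clock"])
E
```

```text
clock: 10.65
tool_pos: [0.5406, 0.2368, 0.0426]
eef_rot: [[0.999, -0.045, 0.0], [-0.045, -0.999, 0.0], [0.0, -0.0, -1.0]]
ft_force: [0.1, -0.8, -0.2]
grip_width: 0.432
gripper_force: 0.0
clock: 11.07
tool_pos: [0.5399, 0.2365, 0.1269]
eef_rot: [[0.999, -0.045, -0.002], [-0.045, -0.999, -0.001], [-0.002, 0.001, -1.0]]
ft_force: [-0.6, 0.1, 0.7]
grip_width: 0.5
gripper_force: 0.0
clock: 11.48
tool_pos: [0.541, 0.237, 0.2571]
eef_rot: [[0.999, -0.045, 0.004], [-0.045, -0.999, 0.002], [0.004, -0.002, -1.0]]
ft_force: [0.9, -0.4, 0.1]
grip_width: 0.504
gripper_force: 0.0
[(0.58, [0.541, 0.238, 0.003]), (0.19, [0.537, 0.201, 0.01])] 11.6333
```

View pics/f.png

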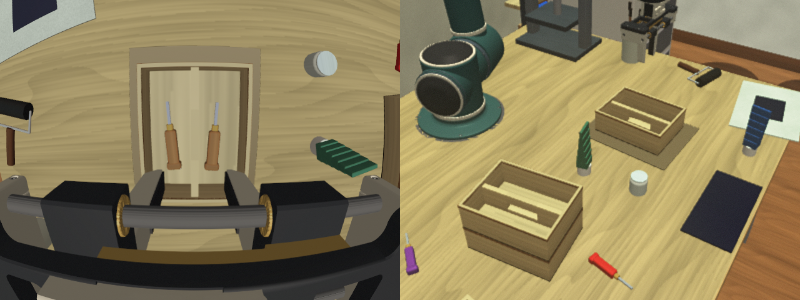

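The tray sits centred and aligned on the sheet with both cutters inside. The other two trays, the tube and the tin are undisturbed, and the gripper is clear.

```bash
python3 -c "
from workcell import bot
print(bot.finish_job())"
```

```text
the job is handed in; nothing more can be done
None
```

The top tray is lowered onto the middle of the hardboard sheet, long sides aligned and both cutters inside. The other two trays, the tube and the tin are as they were, and the job was handed in at about 11.6 s.

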